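Lay the spray can in its cradle and slide the tray into the bench rack

ROBOT

A 6-joint arm with a two-finger parallel gripper is mounted at the origin on the work surface. World frame = base frame: x ahead of the robot, y to its left, z up, the work surface at z = 0. Lengths are in m, angles in rad, forces in N, time in s.
With the tool pointing down it reaches from about 0.3 to 1 m from the base axis. Payload 5.1 kg.
Tool frame: the origin (TCP) lies midway between the tips of the shut fingers; the grasp point (between the pads) lies 19 mm behind it; z points along the fingers, y is the line along which they close (so a half turn about z gives the same grasp; the last joint's range is limited). The gripper opens to 95 mm and grips with 3 to 60 N. Pads are 20 mm wide; open, the fingers measure 119 mm over their backs; the gripper's body (75 mm by 180 mm) begins 59 mm behind the grasp point.
Start: joints at [-1.405, 0.124, 1.65, -0, 1.367, -0.083], TCP at [0.16, -0.63, 0.215] pointing down, gripper open.
Joint ranges: [-2.61, 2.61], [-1.02, 2.33], [0.03, 2.71], [-1.35, 4.49], [0.32, 2.68], [-2.91, 2.91]. Speed limits (rad/s): [2.57, 2.57, 3.14, 3.14, 3.14, 3.14].

INTERFACE

Orientations are given as a unit quaternion [w, x, y, z].
In Python, from workcell import * gives the robot as it stands.
- The arm moves only by the tool carry_out, never from a script. Its argument "motion" is a list of rows, each a list of 2 entries, a list of its own where there are three numbers: the shift along the tool's x, y, z in m, then the turn, a rotation vector about the tool's x, y, z in rad. In form: [[[dx, dy, dz], [ax, ay, az]], ...]. A call has 1 to 5 rows; each row is the pose to reach, as a shift and turn from the pose commanded when the call began, along the tool's axes at that moment; what a row does not reach only later rows make up. A row lasts 1/8 s, in which the tool goes at most 62.5 mm and 10.7 degrees, less where a joint would pass 70% of its speed; a pose out of reach is approached as far as the arm can. A call with a gripper value outside its range is refused whole. "grip" is the finger opening in m, from 0 to 0.0951, set as the call begins (left out, the last holds). The fingers move at their own pace and stop on an object; "newtons" is the grip in N (left out, the last holds). Time passes only in rows, so rows that repeat a pose let the fingers close. It gives the time, the measured TCP pose, the force, the opening and the grip force at its end, in the units of the state.
- observe(): the state, without advancing time (a new reading comes with each control period).
- capture(name): name is "scene" or "top"; returns a dict with "frame" (384x512x3 uint8, blue, green, red), "K" (3x3 intrinsics, pixels), "distortion" ([k1, k2, p1, p2, k3] as OpenCV has them; the pictures are not rectified), "rvec" (rotation vector, rad) and "tvec" (3), from world to camera coordinates, as OpenCV has them. Camera axes: x right, y down, z forward; pixel columns grow to the right and rows downward; lengths in m; the calibration is good to about 2 mm. A picture is of the moment at which its call begins. There is no depth.
- job_done(): hands the job in; it is judged then, once.
Trained networks look in the newest picture that a camera, given by its name, has taken for a name from the list of things; names that differ only in an ending like _2 or _b are one class to them, and where a whole thing is asked for, a point or a joint stands for the part that bears it (a point fixed in the world has none). Each returns a list of dicts, best first, with "confidence" (0 to 1); they miss things now and then, are a little off and sometimes report something else, mostly with a low value. They report only what shows in the picture. A call takes as long as a camera call. They do not tell look-alikes from the thing itself.
- masks_of(camera, thing): "region" (384x512 bool, what is visible of it) and "bbox" ([left, top, right, bottom] in pixels, round what is visible of it).
The state is a dict: "clock": time; "joints": joint angles; "joint_vel": joint speeds; "joint_efforts": joint torques, N m; "tcp_pos": TCP position; "tcp_rot": TCP orientation; "force": force on the tool from outside, world axes, zero at the start; "moment": the same for the moment, N m; "width": opening from 0.0 (shut) to 1.0 (fully open); "grasp_force": force on a finger pad.
Only numpy, scipy, OpenCV 4.12 (cv2) and the standard library are available. Lean on these libraries where they do the work, as an engineer would, in place of code of your own. Each camera call takes 0.05 s, during which the arm holds its last target. There are 200 camera calls.

TASK

The spray can has been left standing at one end of the grey tray, too tall to pass under the rack's bridge. Tip it over so that it lies on its side in the tray's V-shaped cradle, then slide the tray along the bench, without lifting it, through the mouth of the wooden rack and push it fully home against the back stop, with the can still lying in its cradle. Leave the tape roll and the cordless drill where they stand.

Things in the scene. Friction and masses are not known exactly. Their poses are not given: they have to be found in the camera images.
- rack: Plywood tray rack fixed to the bench, 248 mm wide outside, no floor: the tray slides on the bench. Origin: on the bench, where the tray's origin is when fully home; +x runs inwards, y across. Back stop's face at x = +67.5 mm, 30 mm high. Cheeks' inner faces at y = +-109 mm, 56 mm high; lips overhang inwards to y = +-95.5 mm at z 33 to 45 mm.
- mouth (a point): Middle of the rack's open mouth, on the bench, at x = -67.5 mm of the rack; axes as the rack's. Here start two runners 13 mm high, 190 mm apart (y = +-95 mm), with the slots for the tray's flanges above them (z 13 to 33 mm). Steel lead-in wings 13 mm high spread from the runners' ends to y = +-108 mm, 30 mm in front of the mouth.
- bridge (a point): Middle of the underside of the wooden bridge across the rack, 80 mm above the bench. The bridge is 30 mm deep (x = -12 to +18 mm of the rack), its top 94 mm above the bench.
- tray: Grey open tray on the bench, 135 mm (x) by 180 mm (y), 36 mm high, walls 7 mm, floor 6 mm thick; a flange 12 mm wide sticks out along each y side at z 18 to 26 mm (204 mm over the flanges). Origin: centre of its underside; the +x side enters the rack first. The can starts standing on the bare floor at the -y end. About 0.6 kg.
- cradle (a point): Middle of the wooden V cradle fixed in the tray (tray x = +20 mm; it runs along y from -30 to +85 mm; slopes of 45 degrees, upper edges 29 mm above the bench), at the height of the axis of a can lying in it, 36 mm above the tray's underside. Axes as the tray's.
- can: Bare metal spray can with a black cap, 48 mm in diameter (cap 45 mm), 112 mm tall, about 0.2 kg. Origin: centre of its underside; z points along it to the cap. At the start it stands on the tray's floor.
- can_mid (a point): Middle of the can's axis, 56 mm from its underside.
- tape: Bystander: roll of blue tape lying flat, 104 mm across, 48 mm high. Origin: centre of its underside.
- drill: Bystander: cordless drill standing on its battery pack (110 x 75 mm), 194 mm tall, 170 mm long at the top. Origin: centre of its underside; the chuck points to +x.
Mind the look-alikes: they are no part of the job. Leave any purple or yellow look-alike of the can alone.

How it is judged:
By the outcome, as a careful person would: the job done as asked, in the order asked, and still so for the second after the job is handed in, with the robot touching nothing.
It also fails if it takes over 72 s, if anything falls off the work surface, if the arm or the gripper's body presses on something with over 40 N, if the wrist force passes 120 N, or if a joint passes its speed limit or range.

## Working session

There is one attempt and no reset: what is moved stays moved. The work goes in short steps, Python scripts to look and compute and a tool call to move; the robot and the scene stay as the last step left them, time stands still between calls to the robot, and variables do not carry over. Pictures are saved under pics/ and viewed, at most 10 in all, crops included, and the job is handed in when it is done.

Besides the shell and the picture viewer there is one more tool, called after "Emit:" as a command line: name --argument value ..., lists and objects as JSON in quotes. carry_out: Moves the arm, as the interface text tells. Its arguments: {"type":"object","properties":{"motion":{"type":"array"},"grip":{"type":"number"},"newtons":{"type":"number"}},"required":["motion"]}

```bash
mkdir -p pics; ls; cat > h.py <<'E'
from workcell import *
import numpy as np, cv2
def P(c): 
    R,_=cv2.Rodrigues(np.array(c["rvec"],float)); return R,np.array(c["tvec"],float).ravel()
def proj(c,X):
    return cv2.projectPoints(np.array(X,float).reshape(-1,1,3),np.array(c["rvec"],float),np.array(c["tvec"],float),np.array(c["K"],float),np.array(c["distortion"],float))[0].reshape(-1,2)
def onz(c,uv,z):
    uv=np.array(uv,float).reshape(-1,1,2)
    n=cv2.undistortPoints(uv,np.array(c["K"],float),np.array(c["distortion"],float)).reshape(-1,2)
    R,t=P(c); o=-R.T@t; d=np.c_[n,np.ones(len(n))]@R
    return o+d*((np.broadcast_to(z,len(n))-o[2])/d[:,2])[:,None]
E
python3 - <<'E'
from h import *
for n in("scene","top"):
    c=capture(n); cv2.imwrite(f"pics/{n}0.png",cv2.resize(c["frame"],(800,600),interpolation=cv2.INTER_CUBIC)); R,t=P(c); print(n,-R.T@t,c["K"][0])
    for th in("can","tray","rack","cradle","tape","drill"):
        print(th,[(m["bbox"],round(m["confidence"],2),int(m["region"].sum())) for m in masks_of(n,th)])
o=observe();print(o)
E
```

```text
pics
scene [1.01473117 0.57961115 0.66669879] [412.9236238    0.         256.18856048]
can [([248.8, 150.3, 271.5, 200.1], 0.91, 889), ([282.7, 122.1, 307.3, 164.8], 0.89, 696), ([224.8, 114.0, 244.1, 159.9], 0.89, 707)]
tray [([237.7, 167.4, 330.0, 239.4], 0.88, 3482), ([139.3, 174.9, 264.3, 294.3], 0.54, 5009)]
rack [([141.2, 175.8, 263.8, 292.9], 0.73, 4918)]
cradle [([230.6, 165.7, 330.3, 241.5], 0.74, 3547), ([144.1, 171.8, 267.6, 295.4], 0.33, 4953)]
tape [([234.5, 251.6, 291.5, 308.3], 0.72, 2161)]
drill [([121.6, 107.9, 200.2, 193.4], 0.93, 3043), ([143.2, 171.4, 267.4, 295.0], 0.29, 5199)]
top [0.35453333 0.04963789 1.07378253] [394.15085862   0.         258.1351479 ]
can [([257.6, 196.7, 277.8, 219.6], 0.93, 359), ([330.3, 211.6, 356.6, 233.1], 0.83, 380), ([290.6, 256.6, 310.3, 279.8], 0.72, 343)]
tray [([210.9, 192.7, 289.6, 248.0], 0.88, 3518)]
rack [([202.7, 112.1, 299.2, 182.0], 0.67, 2627)]
cradle [([206.8, 194.1, 293.4, 249.8], 0.93, 3487)]
tape [([159.8, 146.4, 202.5, 184.7], 0.73, 775), ([201.2, 112.5, 301.1, 184.9], 0.3, 2925)]
drill [([300.1, 92.2, 346.1, 178.9], 0.76, 2414)]
{'clock': 0.7, 'joints': array([-1.40461928e+00,  1.23776373e-01,  1.65025741e+00,  2.43902867e-05,
        1.36748874e+00, -8.25582556e-02]), 'joint_vel': array([ 7.96685314e-04, -1.19884647e-03,  4.12409874e-04, -3.61761022e-04,
        2.45808452e-03, -9.28969923e-05]), 'joint_efforts': array([ 5.17891931e-04, -4.17429042e+01, -3.60138166e+01,  7.75411329e-02,
        4.26829210e-02, -1.31701711e-05]), 'tcp_pos': array([ 0.16002279, -0.63000617,  0.21469673]), 'tcp_rot': array([3.45331648e-05, 9.92276611e-01, 1.24044852e-01, 1.33991593e-05]), 'force': array([-0.11501678, -0.41647466, -0.03289887]), 'moment': array([ 0.03570957, -0.00474597, -0.04114413]), 'grasp_force': 0.0, 'width': 0.9974288676514225}
```

View pics/scene0.png

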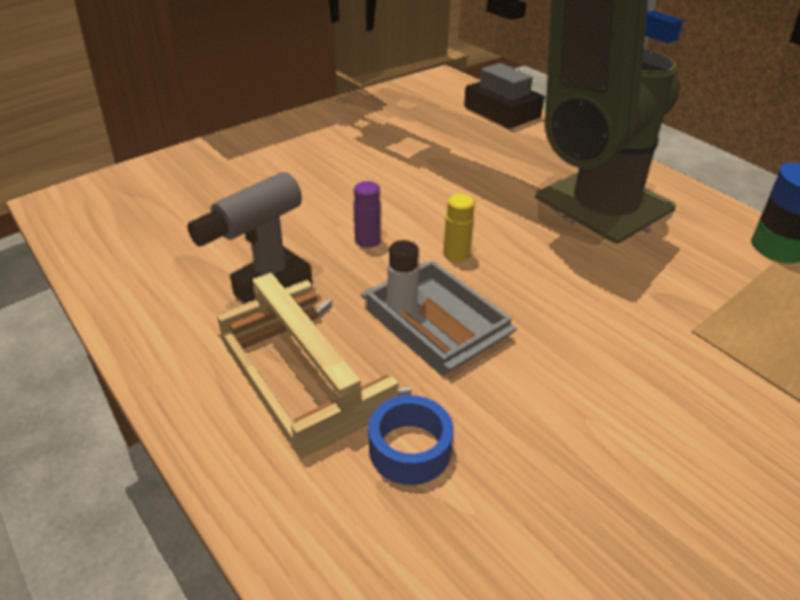

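View pics/top0.png

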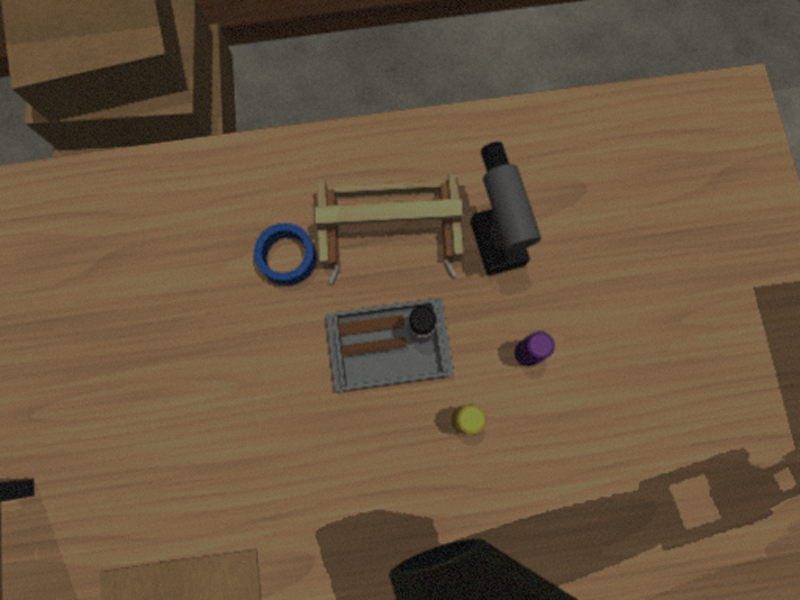

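Three can candidates appear in the scene view: purple (367,215), yellow (459,228), and bare metal with a black cap, standing in the tray, at (403,275). The last one fits the description. Next I'll fit poses to the masks in both views and overlay the fits on an enlarged crop.

```bash
cat >> h.py <<'E'
from scipy.optimize import minimize
def box(x0,x1,y0,y1,z0,z1): return np.array([[x,y,z] for x in(x0,x1) for y in(y0,y1) for z in(z0,z1)])/1000.
TRAY=[box(-67.5,67.5,-90,90,0,36),box(-67.5,67.5,-102,102,18,26)]
RACK=[box(-67.5,67.5,s*109,s*124,0,56) for s in(1,-1)]+[box(-67.5,67.5,s*95.5,s*124,33,45) for s in(1,-1)]+[box(-67.5,67.5,s*95,s*110,0,13) for s in(1,-1)]+[box(67.5,77,-124,124,0,30),box(-12,18,-124,124,80,94)]+[box(-12,18,s*109,s*124,45,94) for s in(1,-1)]
a=np.linspace(0,2*np.pi,24,endpoint=False)
CAN=[np.array([[.024*np.cos(t),.024*np.sin(t),z] for t in a for z in(0,.112)])]
def T(pts,p): 
    c,s=np.cos(p[2]),np.sin(p[2]); return pts@np.array([[c,s,0],[-s,c,0],[0,0,1]])+[p[0],p[1],p[3] if len(p)>3 else 0]
S=4
def sil(c,parts,p):
    m=np.zeros((384*S,512*S),np.uint8)
    for b in parts:
        cv2.fillConvexPoly(m,cv2.convexHull(np.round((proj(c,T(b,p))+.5)*S).astype(np.int32)),1)
    return m
def fit(views,parts,p0,extra=None,zs=0):
    big=[cv2.resize(r.astype(np.uint8),None,fx=S,fy=S,interpolation=cv2.INTER_NEAREST) for _,r in views]
    def cost(q):
        e=0
        for (c,r),b in zip(views,big):
            m=sil(c,parts,[*q,zs])
            if extra is not None: m|=sil(c,*extra)
            e+=1-(m&b).sum()/max(1,(m|b).sum())
        return e
    sx=np.array([p0]+[np.array(p0)+d for d in np.diag([.02,.02,.1])])
    r=minimize(cost,p0,method="Nelder-Mead",options=dict(initial_simplex=sx,xatol=2e-4,fatol=1e-4))
    return r.x,r.fun
E
cat > m.py <<'E'
from h import *
cs={n:capture(n) for n in("scene","top")}
best=lambda n,t:masks_of(n,t)[0]["region"]
mk={(n,t):best(n,t) for n in cs for t in("tray","rack")}
def cent(c,m,z): ys,xs=np.nonzero(m); return onz(c,[[xs.mean(),ys.mean()]],z)[0]
ct=cs["top"]
# can
cm={}
cm["scene"]=[m for m in masks_of("scene","can") if m["bbox"][0]<260 and m["bbox"][0]>245][0]["region"]
cm["top"]=[m for m in masks_of("top","can") if m["bbox"][0]<280][0]["region"]
p=cent(ct,cm["top"],.1)
canp,f=fit([(cs[n],cm[n]) for n in cs],CAN,[p[0],p[1],0],zs=.006); print("can",canp,f)
for n in cs:print(n,fit([(cs[n],cm[n])],CAN,[p[0],p[1],0],zs=.006))
res={}
for t,parts,z in(("tray",TRAY,.02),("rack",RACK,.04)):
    p=cent(ct,mk["top",t],z)
    for vs in(("scene","top"),("top",),("scene",)):
        q=fit([(cs[n],mk[n,t]|(cm[n] if t=="tray" else False)) for n in vs],parts,[p[0],p[1],.09],extra=(CAN,[*canp,.006]) if t=="tray" else None)
        print(t,vs,q)
        res.setdefault(t,q[0])
ims=[]
for n,(u,v,w,h) in(("scene",(135,105,200,200)),("top",(195,85,170,170))):
    c=cs[n];k=400/w
    im=cv2.resize(c["frame"][v:v+h,u:u+w],(400,400),interpolation=cv2.INTER_CUBIC)
    for parts,p,col in((TRAY,res["tray"],(0,0,255)),(RACK,res["rack"],(0,255,0)),(CAN,[*canp,.006],(255,255,0))):
        for b in parts:
            uv=proj(c,T(b,p)); hl=((cv2.convexHull(uv.astype(np.float32))-[u,v]+.5)*k).astype(np.int32)
            cv2.polylines(im,[hl],True,col,1)
    ims.append(im)
cv2.imwrite("pics/fit0.png",np.clip(np.hstack(ims)*1.3,0,255).astype(np.uint8))
E
python3 m.py
```

```text
can [ 0.52014238 -0.00178693  0.04814641] 0.32051298262004413
scene (array([ 0.51897497, -0.00217438,  0.04441772]), np.float64(0.1340551688579531))
top (array([ 0.52059951, -0.00070295,  0.03050394]), np.float64(0.18546520598673044))
tray ('scene', 'top') (array([ 5.00824532e-01,  5.58361823e-02, -7.08360670e-05]), np.float64(0.08915345631996863))
tray ('top',) (array([ 5.01430875e-01,  5.57459615e-02, -4.87307288e-04]), np.float64(0.028112829730539413))
tray ('scene',) (array([ 0.49902959,  0.05542742, -0.01017159]), np.float64(0.054391664799462225))
rack ('scene', 'top') (array([ 0.71336341,  0.02578304, -0.08813154]), np.float64(0.2010420565680835))
rack ('top',) (array([ 0.71439875,  0.02581933, -0.09062226]), np.float64(0.09256472333093413))
rack ('scene',) (array([ 0.71296743,  0.02493501, -0.09240032]), np.float64(0.1078216930041056))
```

View pics/fit0.png

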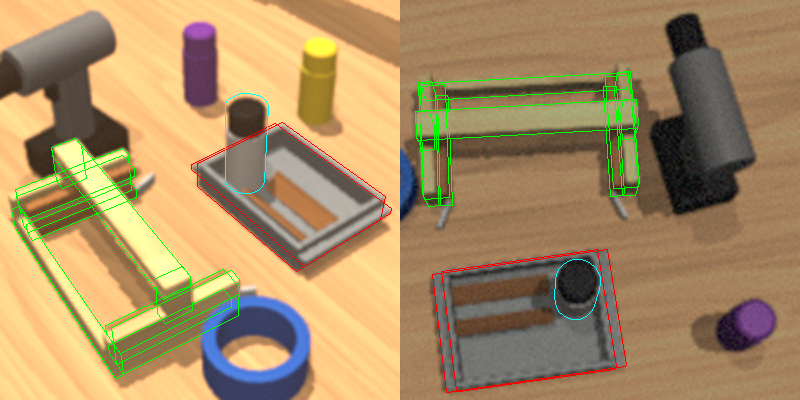

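The crop confirms the can is the bare metal, black-capped one standing in the tray, at about (245,145) on the left half. The overlays agree with the picture for the tray, rack and can. Plan: grip the can lightly so it can hinge between the pads, arc it over its lower edge into the V, then pinch the tray's rear wall, align it and push it home.

```bash
cat >> h.py <<'E'
from scipy.spatial.transform import Rotation as Ro
def plan(wps):
    """wps: (x,y,z,yaw of tool x in rad), tool down -> rows for carry_out"""
    o=observe(); q=o["tcp_rot"]; R0=Ro.from_quat([*q[1:],q[0]])
    for x,y,z,w in wps:
        R=Ro.from_euler("z",w)*Ro.from_euler("x",np.pi)
        print(np.round(R0.inv().apply(np.array([x,y,z])-o["tcp_pos"]),4).tolist(),np.round((R0.inv()*R).as_rotvec(),3).tolist())
    print("clk",round(o["clock"],2),np.round(o["tcp_pos"],4),"F",np.round(o["force"],1),o["width"]*95.1,o["grasp_force"],Ro.as_euler(R0,"xyz").round(3))
E
python3 -c "
from h import *
plan([(.52,-.002,.2,np.pi/2)])"
```

```text
[0.5035, -0.52, 0.0147] [-0.0, -0.0, -1.322]
clk 1.1 [ 0.16   -0.63    0.2147] F [ 0.3 -0.5  0.2] 94.73200606518472 0.0 [-3.142  0.     0.249]
```

Emit:
carry_out --motion '[[[0.5035,-0.52,0.0],[0,0,-1.322]],[[0.5035,-0.52,0.0],[0,0,-1.322]],[[0.5035,-0.52,0.0],[0,0,-1.322]],[[0.5035,-0.52,0.0],[0,0,-1.322]],[[0.5035,-0.52,0.0],[0,0,-1.322]]]' --grip 0.095 --newtons 5

```text
clock: 1.72
tcp_pos: [0.3161, -0.3572, 0.2149]
tcp_rot: [0.0, 0.828, 0.561, 0.0]
force: [1.1, 0.4, 0.8]
width: 1.003
grasp_force: 0.0
```

```bash
python3 -c "
from h import *
plan([(.52,-.002,.2,np.pi/2)])"
```

```text
[0.4054, 0.058, 0.0148] [0.001, 0.0, -0.379]
clk 1.73 [ 0.3161 -0.3572  0.2149] F [1.1 0.4 0.8] 95.35492892937557 0.0 [3.141 0.    1.192]
```

Emit:
carry_out --motion '[[[0.39,0.056,0.0],[0,0,-0.379]],[[0.39,0.056,0.0],[0,0,-0.379]],[[0.39,0.056,0.0],[0,0,-0.379]],[[0.39,0.056,0.0],[0,0,-0.379]],[[0.39,0.056,0.0],[0,0,-0.379]]]'

```text
clock: 2.35
tcp_pos: [0.4735, -0.0869, 0.2152]
tcp_rot: [0.001, 0.709, 0.705, 0.0]
force: [-0.6, -1.0, 0.0]
width: 0.998
grasp_force: 0.0
```

Emit:
carry_out --motion '[[[0,0,0],[0,0,0]],[[0,0,0],[0,0,0]]]'

```text
clock: 2.6
tcp_pos: [0.4725, -0.0887, 0.2146]
tcp_rot: [0.0, 0.709, 0.705, -0.0]
force: [-0.4, -0.0, -0.7]
width: 0.995
grasp_force: 0.0
```

```bash
python3 -c "
from h import *
plan([(.52,-.002,.2,np.pi/2),(.52,-.002,.073,np.pi/2)])"
```

```text
[0.0869, 0.0471, 0.0146] [-0.0, 0.0, -0.005]
[0.087, 0.0471, 0.1416] [-0.0, 0.0, -0.005]
clk 2.6 [ 0.4725 -0.0887  0.2146] F [-0.4 -0.  -0.7] 94.63549592983826 0.0 [-3.141  0.     1.566]
```

Emit:
carry_out --motion '[[[0.05,0.03,0],[0,0,-0.005]],[[0.087,0.047,0],[0,0,-0.005]],[[0.087,0.047,0.05],[0,0,-0.005]],[[0.087,0.047,0.1],[0,0,-0.005]],[[0.087,0.047,0.142],[0,0,-0.005]]]'

```text
clock: 3.22
tcp_pos: [0.5193, -0.0038, 0.0708]
tcp_rot: [-0.0, 0.708, 0.706, -0.0]
force: [0.1, -1.1, 0.2]
width: 0.997
grasp_force: 0.0
```

Emit:
carry_out --motion '[[[0,0,0],[0,0,0]],[[0,0,0],[0,0,0]],[[0,0,0],[0,0,0]],[[0,0,0],[0,0,0]],[[0,0,0],[0,0,0]]]' --grip 0.03 --newtons 5

```text
clock: 3.85
tcp_pos: [0.5207, -0.0021, 0.0736]
tcp_rot: [0.001, 0.707, 0.707, 0.001]
force: [-0.3, 0.6, 0.0]
width: 0.53
grasp_force: 0.0
```

```bash
python3 - <<'E'
from h import *
c=capture("scene");cv2.imwrite("pics/g1.png",cv2.resize(c["frame"][105:305,135:385],(750,600),interpolation=cv2.INTER_CUBIC))
plan([(.52,-.002,.073,np.pi/2)])
E
```

```text
[0.0, -0.0007, 0.0004] [0.002, 0.0, -0.0]
clk 3.9 [ 0.5207 -0.002   0.0734] F [ 1.2 -0.4  1.9] 47.32962518345794 5.002526444150135 [3.14 0.   1.57]
```

View pics/g1.png

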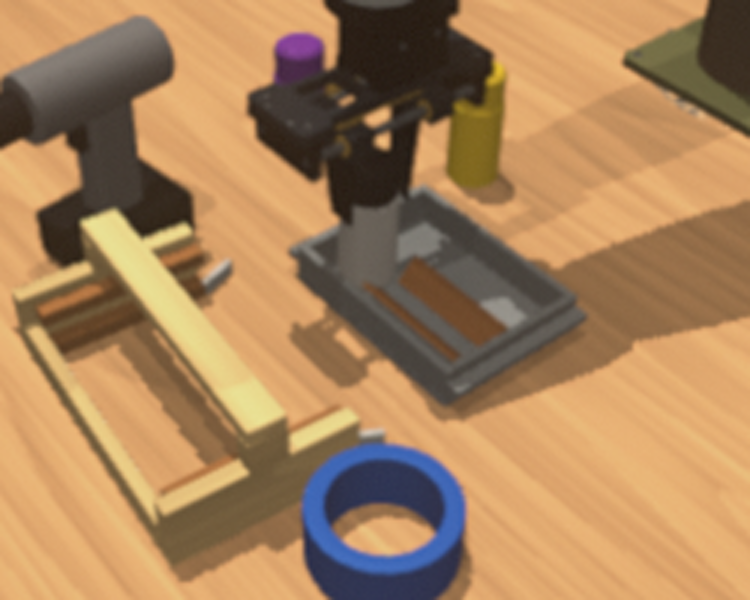

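Can (about 370,240) is held between the pads at 47 mm and 5 N. Now the first half of the arc.

Emit:
carry_out --motion '[[[0.0096,0,-0.0025],[0,0,0]],[[0.0194,0,-0.0038],[0,0,0]],[[0.0294,0,-0.0037],[0,0,0]],[[0.0392,0,-0.0024],[0,0,0]],[[0.0488,0,0.0003],[0,0,0]]]'

```text
clock: 4.53
tcp_pos: [0.5205, 0.0477, 0.0726]
tcp_rot: [0.0, 0.707, 0.707, 0.0]
force: [1.2, 0.9, 0.7]
width: 0.497
grasp_force: 5.0
```

```bash
python3 - <<'E'
from h import *
plan([(.52,.047,.073,np.pi/2)])
c=capture("scene");cv2.imwrite("pics/g2.png",cv2.resize(c["frame"][105:255,195:345],(600,600),interpolation=cv2.INTER_CUBIC))
E
```

```text
[-0.0007, -0.0005, -0.0004] [0.001, -0.0, -0.0]
clk 4.53 [0.5205 0.0477 0.0726] F [1.2 0.9 0.7] 47.290974973996704 5.002132571535185 [ 3.141 -0.     1.571]
```

View pics/g2.png

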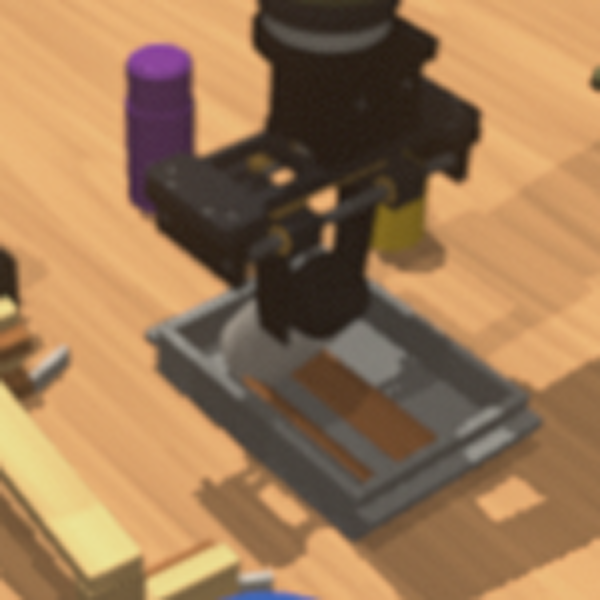

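The can is tilting as intended, its cap leaning towards +y at (320,290). Now the rest of the arc.

Emit:
carry_out --motion '[[[0.0091,0,0.0038],[0,0,0]],[[0.0225,0,0.0124],[0,0,0]],[[0.033,0,0.021],[0,0,0]],[[0.0413,0,0.0304],[0,0,0]],[[0.0472,0,0.041],[0,0,0]]]'

```text
clock: 5.2
tcp_pos: [0.521, 0.0943, 0.031]
tcp_rot: [0.001, 0.707, 0.707, 0.001]
force: [4.1, -3.6, 5.5]
width: 0.505
grasp_force: 4.9
```

Emit:
carry_out --motion '[[[0,0,0],[0,0,0]],[[0,0,0],[0,0,0]]]'

```text
clock: 5.45
tcp_pos: [0.5201, 0.0941, 0.0313]
tcp_rot: [-0.0, 0.707, 0.707, 0.0]
force: [2.0, -0.3, -0.9]
width: 0.506
grasp_force: 5.0
```

Emit:
carry_out --motion '[[[0,0,0],[0,0,0]],[[0,0,0],[0,0,0]],[[0,0,-0.05],[0,0,0]],[[0,0,-0.1],[0,0,0]],[[0,0,-0.12],[0,0,0]]]' --grip 0.07

```text
clock: 6.08
tcp_pos: [0.5216, 0.0941, 0.155]
tcp_rot: [0.002, 0.707, 0.707, 0.002]
force: [-0.3, -0.9, 0.3]
width: 0.734
grasp_force: 0.0
```

Emit:
carry_out --motion '[[[-0.06,-0.06,0],[0,0,0]],[[-0.06,-0.12,0],[0,0,0]],[[-0.06,-0.18,0],[0,0,0]],[[-0.06,-0.18,0],[0,0,0]]]'

```text
clock: 6.58
tcp_pos: [0.3365, 0.034, 0.1492]
tcp_rot: [-0.001, 0.708, 0.707, -0.001]
force: [-0.0, -0.2, -1.0]
width: 0.738
grasp_force: 0.0
```

```bash
python3 - <<'E'
from h import *
plan([(.437,.056,.15,np.pi/2)])
ims=[]
for n,(u,v,s) in (("scene",(195,105,150)),("top",(200,150,100))):
    c=capture(n);ims.append(cv2.resize(c["frame"][v:v+s,u:u+s],(400,400),interpolation=cv2.INTER_CUBIC))
cv2.imwrite("pics/g3.png",np.hstack(ims))
E
```

```text
[0.0222, 0.1004, -0.001] [-0.002, -0.0, -0.001]
clk 6.58 [0.3365 0.034  0.1492] F [-0.  -0.2 -1. ] 70.14497610940231 0.0 [-3.14 -0.    1.57]
```

View pics/g3.png

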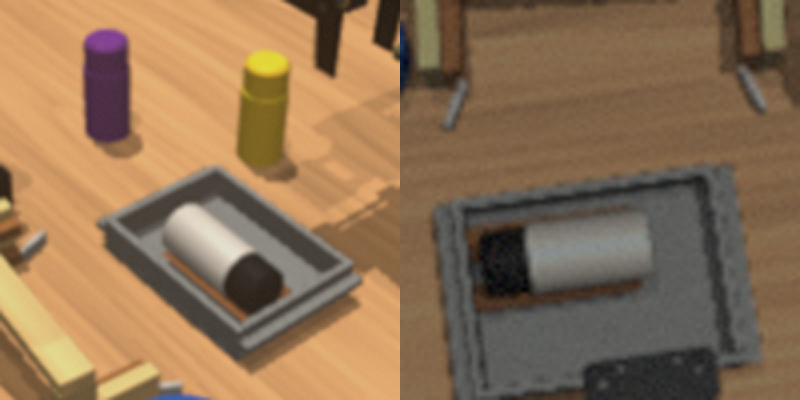

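The can lies in the cradle, cap towards +y (left view 165–280, 205–305; right view 480–650, 215–295). I'll move the gripper out of view and re-measure the tray and rack.

Emit:
carry_out --motion '[[[0.06,-0.02,0],[0,0,0]],[[0.12,-0.02,0],[0,0,0]],[[0.18,-0.02,0],[0,0,0]],[[0.22,-0.02,0],[0,0,0]]]'

```text
clock: 7.18
tcp_pos: [0.3201, 0.2567, 0.1507]
tcp_rot: [-0.0, 0.706, 0.708, -0.001]
force: [0.1, -0.8, -0.4]
width: 0.734
grasp_force: 0.0
```

```bash
cat > m2.py <<'E'
from h import *
CANL=lambda p:[T(np.array([[.020+.024*np.cos(t),y,.036+.024*np.sin(t)] for t in a for y in(-.033,.079)]),[0,0,0])]
def tray(parts=TRAY+CANL(0)):
    cs={n:capture(n) for n in("scene","top")}
    mk={}
    for n in cs:
        m=masks_of(n,"tray")[0]["region"].copy()
        for k in masks_of(n,"can"):
            if (cv2.dilate(m.astype(np.uint8),np.ones((3,3)))*k["region"]).sum()>.3*k["region"].sum(): m|=k["region"]
        mk[n]=m
    ys,xs=np.nonzero(mk["top"]); p=onz(cs["top"],[[xs.mean(),ys.mean()]],.02)[0]
    out={}
    for vs in(("scene","top"),("top",),("scene",)):
        out[vs]=fit([(cs[n],mk[n]) for n in vs],parts,[p[0],p[1],0]); print(vs,out[vs])
    return cs,out
if __name__=="__main__":
    tray()
    cs={n:capture(n) for n in("scene","top")}
    mr={n:masks_of(n,"rack")[0]["region"] for n in cs}
    for vs in(("top",),("scene",),("scene","top")): print("rack",vs,fit([(cs[n],mr[n]) for n in vs],RACK,[.713,.026,-.09]))
    plan([(.437,.056,.15,np.pi/2)])
E
python3 m2.py
```

```text
('scene', 'top') (array([ 0.50013628,  0.05651856, -0.00617617]), np.float64(0.46772256042542726))
('top',) (array([ 0.50139589,  0.05675845, -0.01492053]), np.float64(0.19865377176015475))
('scene',) (array([ 4.98752478e-01,  5.69016250e-02, -6.98035140e-05]), np.float64(0.26376258773268235))
rack ('top',) (array([ 0.71407424,  0.02573569, -0.09422814]), np.float64(0.09987258868498117))
rack ('scene',) (array([ 0.71300188,  0.02572446, -0.09311029]), np.float64(0.11521618527130872))
rack ('scene', 'top') (array([ 0.71384003,  0.02597171, -0.08560802]), np.float64(0.22139153968436553))
[-0.197, 0.1169, 0.0014] [0.0, -0.0, -0.002]
clk 7.67 [0.3205 0.2533 0.1513] F [-0.1  0.3 -1.1] 69.88868257560385 0.0 [ 3.141 -0.     1.568]
```

Emit:
carry_out --motion '[[[-0.05,0.03,0],[0,0,0]],[[-0.1,0.06,0],[0,0,0]],[[-0.15,0.09,0],[0,0,0]],[[-0.197,0.117,0],[0,0,-0.002]],[[-0.197,0.117,0.04],[0,0,-0.002]]]' --grip 0.06

```text
clock: 8.3
tcp_pos: [0.4417, 0.0534, 0.1149]
tcp_rot: [0.004, 0.709, 0.705, 0.003]
force: [-0.4, 0.1, -0.5]
width: 0.63
grasp_force: 0.0
```

Emit:
carry_out --motion '[[[0,0,0.03],[0,0,0]],[[0,0,0.06],[0,0,0]],[[0,0,0.088],[0,0,0]],[[0,0,0.088],[0,0,0]],[[0,0,0.088],[0,0,0]]]'

```text
clock: 8.93
tcp_pos: [0.438, 0.0567, 0.0245]
tcp_rot: [0.001, 0.707, 0.707, 0.001]
force: [0.1, 0.4, -0.6]
width: 0.633
grasp_force: 0.0
```

```bash
python3 -c "
from h import *
plan([(.437,.056,.022,np.pi/2)])"
```

```text
[-0.0007, -0.001, 0.0025] [0.002, -0.0, 0.001]
clk 8.93 [0.438  0.0567 0.0245] F [ 0.1  0.4 -0.6] 60.21286718328016 0.0 [ 3.14  -0.     1.572]
```

Close on the wall.

Emit:
carry_out --motion '[[[0,-0.001,0.002],[0,0,0]],[[0,-0.001,0.002],[0,0,0]],[[0,-0.001,0.002],[0,0,0]],[[0,-0.001,0.002],[0,0,0]],[[0,-0.001,0.002],[0,0,0]]]' --grip 0 --newtons 30

```text
clock: 9.55
tcp_pos: [0.4362, 0.057, 0.0214]
tcp_rot: [0.0, 0.707, 0.708, 0.0]
force: [0.5, -0.1, -0.0]
width: 0.164
grasp_force: 0.0
```

Emit:
carry_out --motion '[[[0,0,0],[0,0,0]],[[0,0,0],[0,0,0]],[[0,0,0],[0,0,0]]]'

```text
clock: 9.93
tcp_pos: [0.4365, 0.057, 0.0214]
tcp_rot: [0.0, 0.707, 0.708, 0.0]
force: [2.7, 0.2, -1.6]
width: 0.073
grasp_force: 30.0
```

```bash
cat > pl.py <<'E'
from h import *
import sys
# path in rack frame: tray origin (x,y) -> TCP = tray origin - .064 along rack x
rk=np.array([.7135,.0258]); w=-.091; ex=np.array([np.cos(w),np.sin(w)]); ey=np.array([-np.sin(w),np.cos(w)])
z=observe()["tcp_pos"][2]
plan([(*(rk+ex*(x-.064)+ey*y),z,np.pi/2+w) for x,y in [eval(s) for s in sys.argv[1:]]])
E
python3 pl.py "-.20,0" "-.18,0" "-.1,0" "0,0"
```

```text
[-0.0072, 0.014, 0.0] [0.001, -0.0, 0.092]
[-0.0091, 0.034, 0.0] [0.001, -0.0, 0.092]
[-0.0165, 0.1136, 0.0001] [0.001, -0.0, 0.092]
[-0.0257, 0.2132, 0.0002] [0.001, -0.0, 0.092]
clk 9.93 [0.4365 0.057  0.0214] F [ 2.7  0.2 -1.6] 6.946762747766526 29.999406337738037 [ 3.141 -0.     1.572]
```

Emit:
carry_out --motion '[[[-0.002,0.008,0],[0,0,0.025]],[[-0.004,0.015,0],[0,0,0.05]],[[-0.006,0.022,0],[0,0,0.075]],[[-0.009,0.028,0],[0,0,0.092]],[[-0.009,0.034,0],[0,0,0.092]]]'

```text
clock: 10.55
tcp_pos: [0.4675, 0.0485, 0.0214]
tcp_rot: [-0.003, 0.738, 0.674, -0.003]
force: [-10.3, 0.4, 12.7]
width: 0.067
grasp_force: 30.1
```

```bash
python3 - <<'E'
from h import *
ims=[];L=[]
rk=[.7135,.0258,-.091]; tr=[*(np.array(rk[:2])-.18*np.array([np.cos(.091),-np.sin(.091)])),-.091]
for n,(u,v,s) in (("scene",(135,135,150)),("top",(190,105,120))):
    c=capture(n);k=400/s
    im=cv2.resize(c["frame"][v:v+s,u:u+s],(400,400),interpolation=cv2.INTER_CUBIC)
    for parts,p,col in((TRAY,tr,(0,0,255)),(RACK[:6],rk,(0,255,0))):
        for b in parts:
            cv2.polylines(im,[((cv2.convexHull(proj(c,T(b,p)).astype(np.float32))-[u,v]+.5)*k).astype(np.int32)],True,col,1)
    ims.append(im)
cv2.imwrite("pics/g4.png",np.clip(np.hstack(ims)*1.3,0,255).astype(np.uint8))
E
python3 pl.py "-.18,0" "-.14,0" "-.1,0" "-.05,0" "0,0"
```

```text
[-0.0002, 0.0018, -0.0] [-0.005, 0.0, 0.001]
[-0.0002, 0.0418, -0.0002] [-0.005, 0.0, 0.001]
[-0.0002, 0.0818, -0.0004] [-0.005, 0.0, 0.001]
[-0.0003, 0.1318, -0.0007] [-0.005, 0.0, 0.001]
[-0.0003, 0.1818, -0.0009] [-0.005, 0.0, 0.001]
clk 10.65 [0.4687 0.0483 0.0214] F [-5.7  1.6  6.5] 6.569379691867461 30.02182513475418 [-3.136  0.     1.48 ]
```

View pics/g4.png

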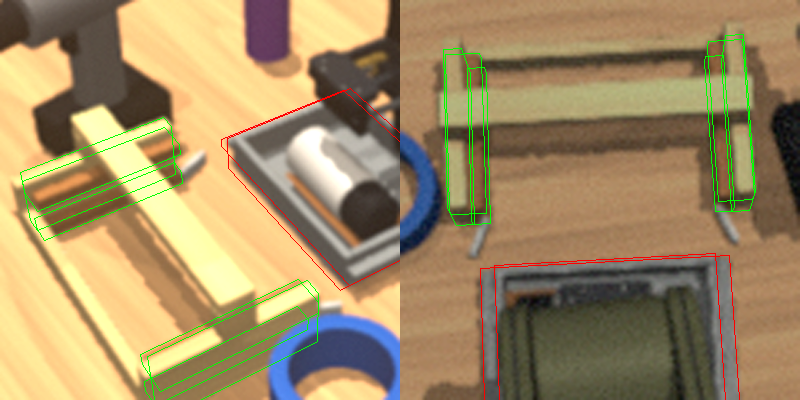

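The tray outline matches and sits centred between the wings (right view: tray 482–730, wings 472–737), with the can still in the V. Moving into the mouth.

Emit:
carry_out --motion '[[[0,0.016,0],[0,0,0]],[[0,0.032,0],[0,0,0]],[[0,0.048,0],[0,0,0]],[[0,0.064,0],[0,0,0]],[[0,0.08,0],[0,0,0]]]'

```text
clock: 11.28
tcp_pos: [0.5472, 0.0412, 0.0213]
tcp_rot: [-0.003, 0.738, 0.674, -0.003]
force: [-10.8, 0.5, 11.9]
width: 0.069
grasp_force: 30.0
```

```bash
python3 pl.py "-.1,0" "-.05,0" "0,0"
```

```text
[-0.0002, 0.003, -0.0] [-0.009, 0.0, 0.0]
[-0.0002, 0.053, -0.0005] [-0.009, 0.0, 0.0]
[-0.0002, 0.103, -0.0009] [-0.009, 0.0, 0.0]
clk 11.28 [0.5472 0.0412 0.0213] F [-10.8   0.5  11.9] 6.57685223138076 29.98317003250122 [-3.133  0.     1.48 ]
```

Emit:
carry_out --motion '[[[0,0.016,0],[0,0,0]],[[0,0.032,0],[0,0,0]],[[0,0.048,0],[0,0,0]],[[0,0.064,0],[0,0,0]],[[0,0.08,0],[0,0,0]]]'

```text
clock: 11.9
tcp_pos: [0.6271, 0.0339, 0.0214]
tcp_rot: [-0.003, 0.738, 0.674, -0.003]
force: [-10.5, 1.8, 9.5]
width: 0.073
grasp_force: 30.0
```

```bash
python3 pl.py "0,0"
```

```text
[-0.0002, 0.0228, -0.0002] [-0.008, 0.0, 0.0]
clk 11.9 [0.6271 0.0339 0.0214] F [-10.5   1.8   9.5] 6.980924752368911 29.978183805942535 [-3.133  0.     1.48 ]
```

Emit:
carry_out --motion '[[[0,0.005,0],[0,0,0]],[[0,0.01,0],[0,0,0]],[[0,0.014,0],[0,0,0]],[[0,0.017,0],[0,0,0]],[[0,0.019,0],[0,0,0]]]'

```text
clock: 12.52
tcp_pos: [0.6458, 0.0322, 0.0214]
tcp_rot: [-0.003, 0.738, 0.674, -0.003]
force: [-9.4, 0.5, 9.3]
width: 0.073
grasp_force: 30.0
```

Emit:
carry_out --motion '[[[0,0.001,0],[0,0,0]],[[0,0.002,0],[0,0,0]],[[0,0.003,0],[0,0,0]]]'

```text
clock: 12.9
tcp_pos: [0.6487, 0.032, 0.0214]
tcp_rot: [-0.003, 0.738, 0.674, -0.003]
force: [-9.7, 0.6, 8.4]
width: 0.073
grasp_force: 30.0
```

Emit:
carry_out --motion '[[[0,0.001,0],[0,0,0]],[[0,0.002,0],[0,0,0]]]'

```text
clock: 13.15
tcp_pos: [0.6491, 0.0319, 0.0214]
tcp_rot: [-0.004, 0.738, 0.674, -0.004]
force: [-15.8, 1.5, 14.2]
width: 0.074
grasp_force: 30.0
```

Emit:
carry_out --motion '[[[0,0.001,0],[0,0,0]],[[0,0.002,0],[0,0,0]]]'

```text
clock: 13.4
tcp_pos: [0.6491, 0.0319, 0.0214]
tcp_rot: [-0.006, 0.738, 0.674, -0.006]
force: [-22.5, 1.5, 19.1]
width: 0.072
grasp_force: 30.1
```

Contact with the back stop: the tool has halted and the force is climbing. Release and withdraw.

Emit:
carry_out --motion '[[[0,-0.002,-0.001],[0,0,0]],[[0,-0.002,-0.001],[0,0,0]],[[0,-0.002,-0.001],[0,0,0]],[[0,-0.002,-0.001],[0,0,0]]]' --grip 0.04

```text
clock: 13.9
tcp_pos: [0.6536, 0.0314, 0.0223]
tcp_rot: [0.0, 0.738, 0.674, 0.0]
force: [-0.2, 0.2, -0.1]
width: 0.401
grasp_force: 0.0
```

Emit:
carry_out --motion '[[[0,0,-0.03],[0,0,0]],[[0,0,-0.07],[0,0,0]],[[0,0,-0.12],[0,0,0]],[[0,-0.05,-0.15],[0,0,0]],[[0,-0.11,-0.15],[0,0,0]]]'

```text
clock: 14.52
tcp_pos: [0.5456, 0.0413, 0.1765]
tcp_rot: [0.003, 0.738, 0.674, 0.003]
force: [1.0, 0.7, -0.4]
width: 0.42
grasp_force: 0.0
```

Emit:
carry_out --motion '[[[0,-0.06,0],[0,0,0]],[[0,-0.12,0],[0,0,0]],[[0,-0.17,0],[0,0,0]],[[0,-0.17,0],[0,0,0]]]'

```text
clock: 15.02
tcp_pos: [0.3725, 0.057, 0.1721]
tcp_rot: [0.001, 0.738, 0.675, 0.001]
force: [0.6, 0.2, -0.2]
width: 0.419
grasp_force: 0.0
```

```bash
python3 - <<'E'
from h import *
ims=[]
rk=[.7135,.0258,-.091]
for n,(u,v,s) in (("scene",(130,135,170)),("top",(190,95,120))):
    c=capture(n)
    ims.append(cv2.resize(c["frame"][v:v+s,u:u+s],(400,400),interpolation=cv2.INTER_CUBIC))
cv2.imwrite("pics/g5.png",np.clip(np.hstack(ims)*1.3,0,255).astype(np.uint8))
plan([(.3,.06,.17,1.48)])
E
```

```text
[-0.0035, -0.075, 0.0028] [0.002, -0.0, 0.0]
clk 15.12 [0.375  0.0567 0.173 ] F [-0.2  0.2  0.2] 40.15909059897694 0.0 [ 3.139 -0.     1.48 ]
```

View pics/g5.png

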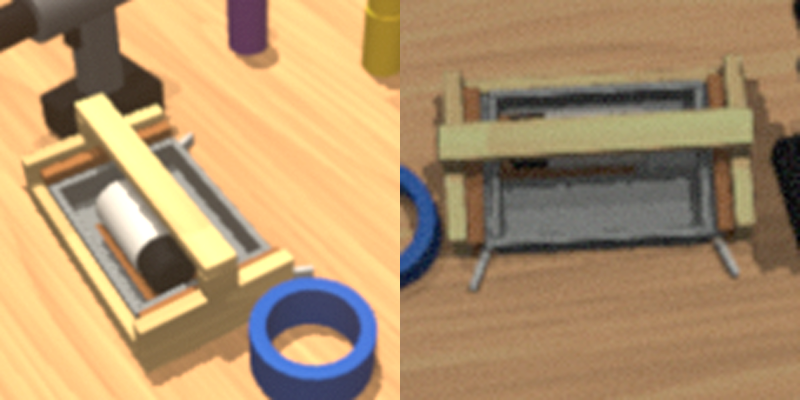

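The pictures show the tray home. In the right view its front edge (y≈85) lies against the back stop and its rear edge is flush with the mouth. The can is still in the V under the bridge (left view 95–195, 180–290), and nothing else has been moved. Handing in.

```bash
python3 -c "
from workcell import *
print(job_done())"
```

```text
the job is handed in; nothing more can be done
None
```

The can lies in its cradle, and the tray is fully home against the rack's back stop; I handed the job in at about 15 s with the tape roll and drill left untouched.

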